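Snap a watch back home with case-closing pliers

ROBOT

A 7-joint arm with a two-finger parallel gripper is mounted at the origin on the work surface. World frame = base frame: x ahead of the robot, y to its left, z up, the work surface at z = 0. Lengths are in m, angles in rad, forces in N, time in s.
With the tool pointing down it reaches from about 0.4 to 0.85 m from the base axis. Payload 4.5 kg.
Tool frame: the origin (TCP) lies at the centre of the arm's flange, where the gripper is bolted on; the fingertips stand 166 mm ahead of it and the grasp point (between the pads) lies 147 mm ahead of it (r.grip_depth is the distance from the TCP to the grasp point, in m); z points along the fingers, y is the line along which they close (so a half turn about z gives the same grasp; the last joint's range is limited). The gripper opens to 88 mm and grips with 3 to 60 N. Pads are 18 mm wide; open, the fingers measure 123 mm over their backs; the gripper's body (75 mm by 187 mm) begins 45 mm behind the grasp point.
Start: joints at [1.278, 0.689, -0.195, 1.565, 0.157, 0.902, -0.215], TCP at [0.201, -0.592, 0.405] pointing down, gripper open.
Joint ranges: [-3.01, 3.01], [-0.46, 2.08], [-1.47, 1.51], [0.13, 2.56], [-1, 4.14], [0.04, 2.09], [-2.66, 2.66]. Speed limits (rad/s): [2.57, 2.57, 3.14, 3.14, 3.14, 3.14, 3.14].

INTERFACE

Orientations are given as a unit quaternion [x, y, z, w].
In Python, from plant import status, cams, r, finder gives the robot as it stands.
- The arm moves only by the tool play_rows, never from a script. Its argument "rows" is a list of rows, each a list of 7 numbers: the opening in per cent of the stroke, from 0 (shut) to 100 (fully open), then the shift along the tool's x, y, z in m, then the turn, a rotation vector about the tool's x, y, z in degrees. A call has 1 to 8 rows; each row shifts and turns the commanded pose from where the row before left it, along the tool's axes as they then stand; what a row does not reach is not made up. A row lasts 1/8 s, in which the tool goes at most 62.5 mm and 10.7 degrees, less where a joint would pass 70% of its speed; a pose out of reach is approached as far as the arm can. A call with a gripper value outside its range is refused whole. The fingers move at their own pace and stop on an object; "grip_force" is the grip in N (left out, the last holds). Time passes only in rows, so rows that do not move let the fingers close. It gives the time, the measured TCP pose, the force, the opening and the grip force at its end, in the units of the state.
- status.get_state(): the state, without advancing time (a new reading comes with each control period).
- cams.snapshot(name): name is "scene" or "side" or "wrist"; returns the picture (384x512x3 uint8, red, green, blue); there is no depth.
- cams.camera_params(name): a dict with "vfov" (degrees; the focal length in pixels is half the picture's height over the tangent of half this angle, whatever the lens; pixels are square), "cx", "cy" (the principal point, pixels), "R" (3x3) and "t" (3): a world point X has camera coordinates R X + t; the wrist camera has in their place "tool_from_camera" (4x4, takes a point from camera to tool coordinates, whose origin is the TCP and whose axes are the flange's). Camera axes: x right, y down, z forward; pixel columns grow to the right and rows downward; lengths in m; the calibration is good to about 2 mm. A picture is of the moment at which its call begins: read the wrist's pose just before it. camera_params takes no time and is no camera call.
- r.finish_job(): hands the job in; it is judged then, once.
Trained networks look in the newest picture that a camera, given by its name, has taken for a name from the list of things; names that differ only in an ending like _2 or _b are one class to them, and where a whole thing is asked for, a point or a joint stands for the part that bears it (a point fixed in the world has none). Each returns a list of dicts, best first, with "score" (0 to 1); they miss things now and then, are a little off and sometimes report something else, mostly with a low value. They report only what shows in the picture. A call takes as long as a camera call. They do not tell look-alikes from the thing itself.
- finder.spot_in(camera, label): "at" ([x, y, z] in m, in the coordinates of the camera as it stood for that picture, good to about 4 mm: the middle of the surface that is visible of it).
- finder.regions_of(camera, label): "mask" (384x512 bool, what is visible of it).
The state is a dict: "clock": time; "q": joint angles; "qd": joint speeds; "joint_torque": joint torques, N m; "tool_pos": TCP position; "eef_rot": TCP orientation; "contact_force": force on the tool from outside, world axes, zero at the start; "moment": the same for the moment, N m; "opening": opening from 0.0 (shut) to 1.0 (fully open); "finger_force": force on a finger pad.
Only numpy, scipy, OpenCV 4.12 (cv2) and the standard library are available. Lean on these libraries where they do the work, as an engineer would, in place of code of your own. Each camera call takes 0.05 s, during which the arm holds its last target. There are 200 camera calls.

TASK

Take the case-closing pliers out of the tool block, straddle the watch case that stands on edge in the vise with the two nylon dies, one on the crystal and the other on the snap-fit back, and squeeze the handles gently, a little at a time, until the back clicks home; stop squeezing the moment it clicks, for pressing on after that cracks the crystal. Keep the case upright in the vise and touch the watch only with the pliers, then set the pliers back down in their pocket in the block, jaws down, without dropping them or pressing them hard into it, and leave everything else where it is.

Things in the scene. Friction and masses are not known exactly. Their poses are not given: they have to be found in the camera images.
- block: wooden tool block, fixed, 64 x 160 x 57 mm (x, y, z); origin at the centre of its underside. The pliers' pocket is in its middle, open at the top, 28 mm (block x) by 72 mm (block y), 34 x 78 mm in the top 7 mm; its floor is 12 mm above the bench. Short tool ends stick up at both ends of the block, to 93 mm above the bench
- pliers: case-closing pliers (steel, black grips, white nylon dies in the jaws), 0.2 kg, 163 mm long, standing jaws down in the pocket; origin midway between the jaw tips, z up to the handles, y the direction in which they open and close (usable either way round). The frame belongs to one of the two arms. Jaws 16 mm thick (x), 53 mm over their backs (y) when open. Pivot 57 mm above the origin
- pliers_grip (a point): point midway between the pliers' handles at the height to grip, 132 mm above the jaw tips. Handles there: 61 mm over both along pliers y, 13 mm thick along x, running on 30 mm above and 40 mm below. The spring yields from 6 N on each handle; the back clicks at 20 to 24 N on each and the load drops to about 9 N; 1 mm more over the handles is then free, and 18 N is too much. Squeezed 3 to 5 mm under rest they hang safely, open
- vise: small grey bench vise, fixed, base 112 x 70 mm, jaws up to 47 mm high, screw and cross bar towards its -x; origin on the bench under the watch. Vise y is the axis of the watch at rest
- watch_centre (a point): centre of the watch case (40 mm in diameter, lugs to 27 mm above it), 76 mm above the bench; case axis level, along this frame's y: crystal face 6 mm to -y, back's face 8 mm to +y (6 mm when home). Crown at +x
- crystal: the crystal with the dial, 33 mm in diameter, on the -y side of the watch; frame origin 36 mm below the watch centre
- case_back: the snap-fit steel back, 36 mm in diameter, on the +y side of the watch; frame origin 36 mm below the watch centre, moving with the back
- back_travel (a joint): how far the back has been pressed in: 0 as laid on (it springs back to this), 0.002 m when home. It holds out against a load rising to some 20 N, then snaps the rest by itself and stays
- case_lean (a joint): lean of the case in the vise's nylon jaws about an axis along vise x, 36 mm below the watch centre, rad, 0 = upright, stays where it is put; it slips at a side load of about 8 N on the watch; positive = top towards -y
- watch: the watch case; frame origin on the lean axis, 36 mm below the watch centre
- loupe: black eye loupe, 36 mm wide, 31 mm high; bystander
- putty_rack: black block 62 x 36 x 24 mm with a green roll of putty; bystander
- parts_dish: clear dish 68 mm wide, 12 mm high, with a movement; bystander
- tweezers: steel tweezers 128 mm long lying on the bench; bystander
- blower: blue-grey dust blower bulb, 66 mm wide, 105 mm high; bystander
- oil_jar: glass jar with black cap, 52 mm wide, 55 mm high; bystander
- case_cushion: black rubber ring 52 mm wide, 20 mm high; bystander
- screwdriver: small aluminium screwdriver 105 mm long lying on the bench; bystander
- pliers_arm (a joint): angle by which the pliers are squeezed, rad: 0 = open (a spring returns them), 0.34 = dies parallel. The dies are 20 mm discs centred 13 mm above the jaw tips, 24 to 27 mm apart when open: one is set on a screw and stands up to 3 mm further out than the other, not the same each time, so the middle between them is off by up to 1.5 mm either way
Not all that is in view belongs to the job. Of the things like the pliers, leave any that is yellow; of the rest the smaller one is meant.

How it is judged:
By the outcome, as a careful person would: the job done as asked, in the order asked, and still so for the second after the job is handed in, with the robot touching nothing.
It also fails if it takes over 64 s, if anything falls off the work surface, if the arm or the gripper's body presses on something with over 40 N, if the wrist force passes 120 N, or if a joint passes its speed limit or range.

## Working session

There is one attempt and no reset: what is moved stays moved. The work goes in short steps, Python scripts to look and compute and a tool call to move; the robot and the scene stay as the last step left them, time stands still between calls to the robot, and variables do not carry over. Pictures are saved under pics/ and viewed, at most 10 in all, crops included, and the job is handed in when it is done.

Besides the shell and the picture viewer there is one more tool, called after "Call:" in YAML: its name, and indented under it one key for each argument. play_rows: Moves the arm, as the interface text tells. Its arguments: {"type":"object","properties":{"rows":{"type":"array","items":{"type":"array","items":{"type":"number"}}},"grip_force":{"type":"number"}},"required":["rows"]}

```bash
ls; mkdir -p pics
cat > h.py <<'E'
import numpy as np, cv2
from scipy.spatial.transform import Rotation as Ro
from plant import status, cams, r, finder
def toworld(cam,p,st=None):
    c=cams.camera_params(cam)
    if cam=='wrist':
        T=np.array(c['tool_from_camera']); q=T[:3,:3]@np.array(p)+T[:3,3]
        st=st or status.get_state()
        return Ro.from_quat(st['eef_rot']).apply(q)+st['tool_pos']
    return np.array(c['R']).T@(np.array(p)-np.array(c['t']))
def snap(cam,fn=None):
    im=cams.snapshot(cam)
    if fn: cv2.imwrite('pics/'+fn,cv2.cvtColor(im,cv2.COLOR_RGB2BGR))
    return im
def f_of(cam): return 192/np.tan(np.radians(cams.camera_params(cam)['vfov'])/2)
def proj(cam,X,st=None):
    c=cams.camera_params(cam); f=f_of(cam); X=np.atleast_2d(X)
    if cam=='wrist':
        st=st or status.get_state()
        T=np.linalg.inv(np.array(c['tool_from_camera']))
        q=Ro.from_quat(st['eef_rot']).inv().apply(X-np.array(st['tool_pos']))
        q=q@T[:3,:3].T+T[:3,3]
    else: q=X@np.array(c['R']).T+np.array(c['t'])
    return np.c_[q[:,0]/q[:,2]*f+c['cx'],q[:,1]/q[:,2]*f+c['cy']]
def onz(cam,px,z,st=None):
    "world point on plane z seen at pixel"
    c=cams.camera_params(cam); f=f_of(cam)
    d=np.array([(px[0]-c['cx'])/f,(px[1]-c['cy'])/f,1.])
    o=toworld(cam,[0,0,0],st); d=toworld(cam,d,st)-o
    return o+d*(z-o[2])/d[2]
E
python3 - <<'E'
from h import *
a=snap('scene','s0.png'); b=snap('side','d0.png')
for cam in ('scene','side'):
  for n in ('block','pliers','vise','watch','crystal','case_back','blower'):
    for d in finder.spot_in(cam,n)[:4]:
      w=toworld(cam,d['at']); print(cam,n,round(d['score'],2),w.round(3),proj(cam,w)[0].round())
cv2.imwrite('pics/both.png',cv2.cvtColor(np.vstack([a,b]),cv2.COLOR_RGB2BGR))
print(status.get_state()); print(cams.camera_params('wrist'))
E
```

```text
pics
scene block 0.94 [ 0.562 -0.177  0.056] [210. 157.]
scene block 0.28 [ 0.543 -0.225  0.122] [200. 123.]
scene pliers 0.93 [ 0.549 -0.207  0.119] [203. 129.]
scene pliers 0.91 [ 0.426 -0.247  0.136] [230.  90.]
scene vise 0.85 [0.594 0.23  0.024] [332. 286.]
scene watch 0.49 [0.594 0.227 0.094] [336. 270.]
scene watch 0.15 [0.747 0.183 0.058] [262. 316.]
scene case_back 0.72 [ 0.394 -0.005  0.014] [309. 169.]
scene blower 0.84 [ 0.74  -0.131  0.057] [162. 213.]
scene blower 0.65 [0.612 0.004 0.007] [248. 227.]
side block 0.69 [ 0.569 -0.182  0.053] [202. 180.]
side pliers 0.76 [ 0.549 -0.202  0.117] [199. 156.]
side pliers 0.72 [ 0.406 -0.137  0.074] [248. 151.]
side pliers 0.62 [ 0.426 -0.248  0.13 ] [212. 127.]
side vise 0.77 [0.603 0.228 0.019] [328. 252.]
side watch 0.2 [ 0.57  -0.183  0.052] [202. 180.]
side crystal 0.25 [0.602 0.226 0.091] [330. 229.]
side case_back 0.32 [ 0.467 -0.011  0.018] [273. 191.]
side blower 0.59 [ 0.743 -0.136  0.049] [175. 222.]
{'clock': 0.8, 'q': array([ 1.27779668,  0.68905842, -0.19460269,  1.56530666,  0.15730106,
        0.90248153, -0.2151
[... 330 characters left out ...]
, 'eef_rot': array([9.86678444e-01, 1.62682647e-01, 1.75156432e-05, 6.24371178e-05]), 'contact_force': array([-0.18919284,  0.60094217, -0.61782543]), 'moment': array([-0.00412939, -0.03218371,  0.0008454 ]), 'finger_force': 0.0, 'opening': 1.0032824425869293}
{'vfov': 67.31221370755958, 'cx': 255.18969046452926, 'cy': 191.823778019529, 'tool_from_camera': array([[ 3.85953274e-04, -9.58011968e-01, -2.86727955e-01,
         7.41523751e-02],
       [ 9.99999673e-01,  1.66120329e-04,  7.91021180e-04,
         1.83815426e-04],
       [-7.10176416e-04, -2.86728166e-01,  9.58011719e-01,
         2.04167193e-02],
       [ 0.00000000e+00,  0.00000000e+00,  0.00000000e+00,
         1.00000000e+00]])}
```

View pics/s0.png

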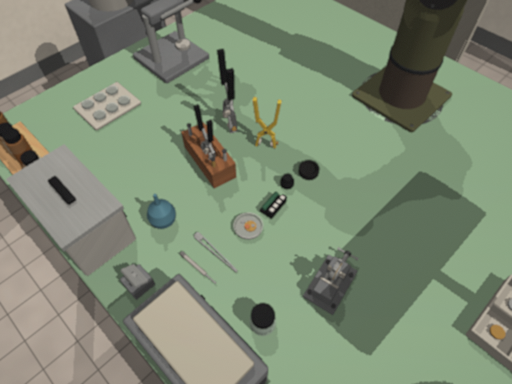

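View pics/d0.png

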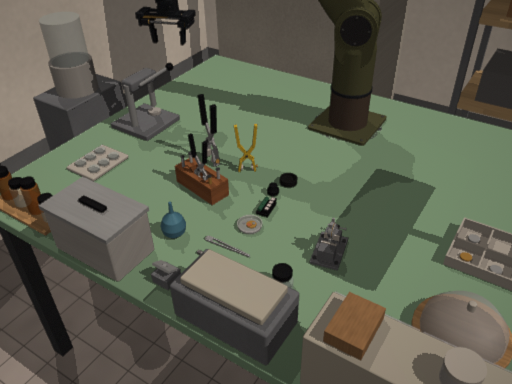

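The scene shows three plier-like tools: a yellow one at (267,120), a large black-handled one at (228,85), and a smaller black-handled one standing in the block at (204,130). I choose the last one and will check it in a crop. The watch in the vise is at (335,275).

Run:
```python
from h import *
a=cv2.imread('pics/s0.png')
A=cv2.resize(a[40:190,160:290],None,fx=3,fy=4*.75,interpolation=2); B=cv2.resize(a[240:315,295:365],None,fx=5.5,fy=6,interpolation=2)
cv2.imwrite('pics/c0.png',np.hstack([A,cv2.resize(B,(390,450))]))
print(status.get_state()['clock'])
```

```text
0.8
```

View pics/c0.png

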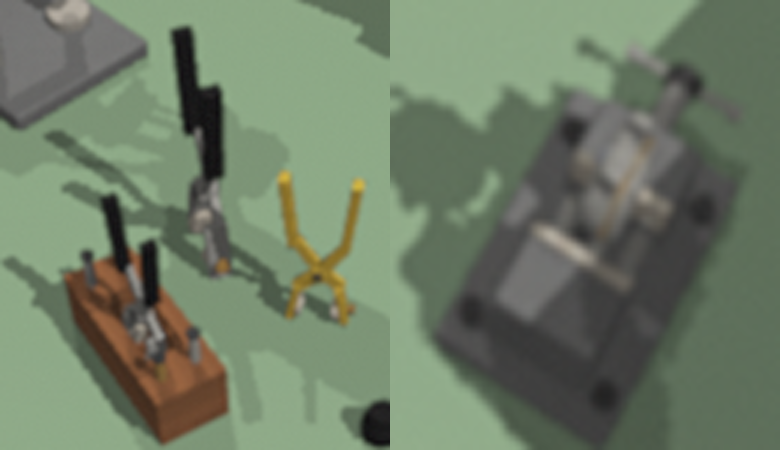

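The crop shows the black-handled pair in the block at scene (204,125), the smaller of the two black ones, so that is the target. The watch stands on edge in the vise, with the cross bar to the upper right.

Run:
```python
from h import *
l=onz('scene',(196.7,105.7),.174);q=onz('scene',(209.3,122),.174)
print('handles',l,q,(l+q)/2,np.linalg.norm(l-q),np.degrees(np.arctan2(*(q-l)[[1,0]])))
# block top corners in crop
c=[onz('scene',(160+x/3,40+y/3),.057) for x,y in((66,280),(130,250),(226,372),(163,405))]
for p in c: print(p.round(3))
print(np.mean(c,0),[np.degrees(np.arctan2(*(b-a)[[1,0]])) for a,b in((c[0],c[3]),(c[1],c[2]))])
# vise base corners
k=390/70;m=6
v=[onz('scene',(295+x/k,240+y/m),.012) for x,y in((437,335),(577,90),(740,175),(610,448))]
v=[onz('scene',(295+(x-390)/k,240+y/m),.012) for x,y in((437,335),(577,90),(740,175),(610,448))]
for p in v: print(p.round(3))
print(np.mean(v,0),[np.degrees(np.arctan2(*(b-a)[[1,0]])) for a,b in((v[0],v[1]),(v[3],v[2]))])
st=status.get_state(); R=Ro.from_quat(st['eef_rot']).as_matrix(); print(R.round(3))
for d in([0.559,-.19,0.44],):
  print('tool shift',R.T@(np.array(d)-st['tool_pos']))
```

```text
handles [ 0.54194135 -0.22842175  0.174     ] [ 0.55512799 -0.17052957  0.174     ] [ 0.54853467 -0.19947566  0.174     ] 0.05937501117204989 77.1681423974887
[ 0.562 -0.283  0.057]
[ 0.501 -0.271  0.057]
[ 0.534 -0.117  0.057]
[ 0.591 -0.128  0.057]
[ 0.54691983 -0.20001709  0.057     ] [np.float64(79.27618068626246), np.float64(77.97687628349134)]
[0.647 0.201 0.012]
[0.54  0.179 0.012]
[0.521 0.243 0.012]
[0.632 0.27  0.012]
[0.58493039 0.22336362 0.012     ] [np.float64(-168.06563062014231), np.float64(-166.29449250982572)]
[[ 0.947  0.321  0.   ]
 [ 0.321 -0.947 -0.   ]
 [ 0.     0.    -1.   ]]
tool shift [ 0.46840208 -0.26560432 -0.03526059]
```

Run:
```python
from h import *
print(onz('scene',(170,55),0),onz('side',(145,120),0))
from scipy.optimize import least_squares
for a,b in(((183,42),(152,106)),((190,5),(168,68)),((150,15),(122,85)),((222,52),(201,97))):
  s=least_squares(lambda X:np.r_[proj('scene',X)[0]-a,proj('side',X)[0]-b],[.4,-.4,.1]); print(s.x,s.cost)
```

```text
[ 3.50385577e-01 -6.16559271e-01 -1.11022302e-16] [ 0.3407198  -0.62073448  0.        ]
[ 0.31141646 -0.59735809  0.04238044] 4.921966867574548
[ 0.36596237 -0.45029867  0.24526676] 0.014342409281745495
[ 0.3598889  -0.67412962  0.12189275] 7.289462973854464
[ 0.39461317 -0.30509593  0.19853835] 0.05707096394674126
```

Call:
play_rows:
  rows:
    - [100, 0, 0, -0.05, 0, 0, 0]
    - [100, 0, 0, -0.05, 0, 0, 0]
    - [100, 0, 0, -0.05, 0, 0, 0]
    - [100, 0.0455, -0.026, 0, 0, 0, 0]
    - [100, 0.0455, -0.026, 0, 0, 0, 0]
    - [100, 0.0455, -0.026, 0, 0, 0, 0]
    - [100, 0.0455, -0.026, 0, 0, 0, 0]
    - [100, 0.0455, -0.026, 0, 0, 0, 0]

```text
clock: 1.8
tool_pos: [0.3753, -0.3943, 0.5549]
eef_rot: [0.987, 0.163, 0.0, 0.0]
contact_force: [0.9, -0.3, 0.7]
opening: 0.999
finger_force: 0.0
```

Call:
play_rows:
  rows:
    - [100, 0.0455, -0.026, 0, 0, 0, 0]
    - [100, 0.0455, -0.026, 0, 0, 0, 0]
    - [100, 0.0455, -0.026, 0, 0, 0, 0]
    - [100, 0.0455, -0.026, 0, 0, 0, 0]
    - [100, 0.0455, -0.026, 0, 0, 0, 0]
    - [100, 0, 0, 0, 0, 0, 10]
    - [100, 0, 0, 0.03, 0, 0, 10]
    - [100, 0, 0, 0.04, 0, 0, 10]

```text
clock: 2.8
tool_pos: [0.5484, -0.1995, 0.4848]
eef_rot: [0.995, -0.101, 0.002, 0.0]
contact_force: [-0.0, -0.4, 0.1]
opening: 0.999
finger_force: 0.0
```

```bash
cat > look.py <<'E'
from h import *
import sys
st=status.get_state(); a=snap('wrist',sys.argv[1])
st2=status.get_state()
print(st['clock'],st['tool_pos'].round(4),np.abs(st2['tool_pos']-st['tool_pos']).max(),Ro.from_quat(st['eef_rot']).as_matrix().round(3).tolist())
for n in sys.argv[2:]:
    for d in finder.spot_in('wrist',n)[:3]:
      w=toworld('wrist',d['at'],st); print(n,round(d['score'],2),w.round(4),proj('wrist',w,st)[0].round())
E
python3 look.py w1.png pliers block pliers_grip
```

```text
2.8 [ 0.5484 -0.1995  0.4848] 0.005851628217212024 [[0.98, -0.201, 0.003], [-0.201, -0.98, -0.001], [0.003, 0.0, -1.0]]
pliers 0.83 [ 0.437  -0.2473  0.0939] [304. 236.]
pliers 0.72 [ 0.5511 -0.2044  0.1076] [258. 165.]
block 0.91 [ 0.5531 -0.2092  0.0587] [261. 157.]
pliers_grip 0.9 [ 0.4204 -0.1545  0.0793] [242. 253.]
pliers_grip 0.81 [ 0.4375 -0.2425  0.0915] [300. 235.]
pliers_grip 0.71 [ 0.5534 -0.2061  0.1133] [259. 164.]
```

View pics/w1.png

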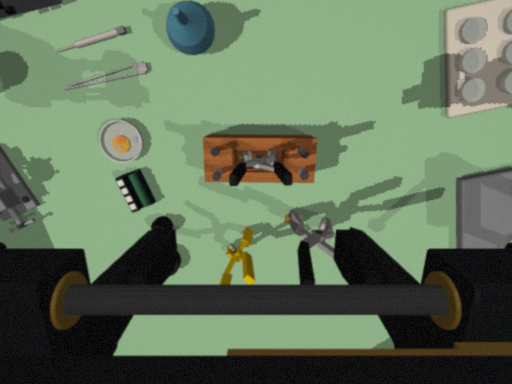

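The wrist view shows the block at (260,160) with the target's two black handle ends near (237,178) and (287,177). The large and yellow pairs lie below at (310,235) and (240,260).

Run:
```python
from h import *
st=status.get_state();print(st['tool_pos'],Ro.from_quat(st['eef_rot']).as_matrix().round(3).tolist())
a=snap('wrist'); st=status.get_state()
hsv=cv2.cvtColor(a,cv2.COLOR_RGB2HSV)
m=(a.max(2)<45).astype(np.uint8); m[:, :200]=0; m[:,330:]=0; m[200:]=0; m[:140]=0
n,l,s,c=cv2.connectedComponentsWithStats(m)
for i in range(1,n):
  if s[i,4]>25: print(s[i],c[i])
# block: brown
b=((hsv[...,0]<14)&(hsv[...,1]>110)&(a[...,0]>70)).astype(np.uint8); b[230:]=0
n,l,s,c=cv2.connectedComponentsWithStats(b); i=1+s[1:,4].argmax()
R=cv2.minAreaRect(np.argwhere(l==i)[:,::-1].astype(np.float32)); print(R); bp=cv2.boxPoints(R)
P=[onz('wrist',p,.057,st) for p in bp]
for p in P: print(p.round(4))
for px in((237,179),(287,179)): print(onz('wrist',px,.172,st))
```

```text
[ 0.54830233 -0.19951895  0.48516176] [[0.981, -0.192, -0.0], [-0.192, -0.981, 0.0], [-0.0, 0.0, -1.0]]
[230 161  16  23 236] [237.50847458 172.01694915]
[274 161  18  23 246] [282.31300813 171.80894309]
((259.6188049316406, 156.9869842529297), (112.03804779052734, 46.186058044433594), 1.181188941001892)
[ 0.5363 -0.1202  0.057 ]
[ 0.6004 -0.1376  0.057 ]
[ 0.5672 -0.2904  0.057 ]
[ 0.5014 -0.2801  0.057 ]
[ 0.55334916 -0.18143467  0.172     ]
[ 0.54325832 -0.23290527  0.172     ]
```

Call:
play_rows:
  rows:
    - [100, 0, 0.008, 0.04, 0, 0, 1]
    - [100, 0, 0, 0.04, 0, 0, 0]
    - [100, 0, 0, 0.03, 0, 0, 0]
    - [100, 0, 0, 0, 0, 0, 0]
    - [100, 0, 0, 0, 0, 0, 0]

```text
clock: 3.68
tool_pos: [0.5475, -0.2078, 0.3769]
eef_rot: [0.994, -0.107, 0.002, 0.0]
contact_force: [0.2, -0.5, -0.2]
opening: 1.001
finger_force: 0.0
```

```bash
python3 look.py w2.png pliers_grip
```

```text
3.675 [ 0.5475 -0.2078  0.3769] 8.725842675483264e-05 [[0.977, -0.212, 0.004], [-0.212, -0.977, -0.001], [0.004, 0.0, -1.0]]
pliers_grip 0.9 [ 0.4239 -0.1587  0.1063] [234. 314.]
pliers_grip 0.87 [ 0.4325 -0.2469  0.1251] [321. 304.]
pliers_grip 0.81 [ 0.5499 -0.2033  0.1211] [249. 196.]
```

View pics/w2.png

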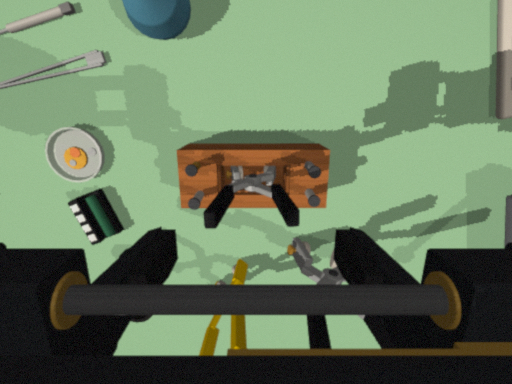

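The handle ends are at (215,218) and (289,217), in line with the gripper and about 2 mm off in tool y. Next I descend and grip.

Call:
play_rows:
  rows:
    - [100, 0, -0.002, 0.03, 0, 0, 0]
    - [100, 0, 0, 0.03, 0, 0, 0]
    - [100, 0, 0, 0.026, 0, 0, 0]
    - [100, 0, 0, 0, 0, 0, 0]
    - [80, 0, 0, 0, 0, 0, 0]
    - [72, 0, 0, 0, 0, 0, 0]
    - [70, 0, 0, 0, 0, 0, 0]
    - [70, 0, 0, 0, 0, 0, 0]
  grip_force: 12

```text
clock: 4.78
tool_pos: [0.5481, -0.206, 0.2909]
eef_rot: [0.994, -0.107, 0.002, 0.001]
contact_force: [-0.4, -0.3, 8.3]
opening: 0.702
finger_force: 9.3
```

Call:
play_rows:
  rows:
    - [68, 0, 0, 0, 0, 0, 0]
    - [68, 0, 0, 0, 0, 0, 0]

```text
clock: 5.03
tool_pos: [0.5483, -0.2061, 0.2913]
eef_rot: [0.994, -0.107, 0.003, 0.001]
contact_force: [0.7, -1.5, 9.6]
opening: 0.679
finger_force: 10.4
```

Call:
play_rows:
  rows:
    - [65, 0, 0, 0, 0, 0, 0]
    - [65, 0, 0, 0, 0, 0, 0]
    - [65, 0, 0, 0, 0, 0, 0]

```text
clock: 5.4
tool_pos: [0.5485, -0.2062, 0.2917]
eef_rot: [0.994, -0.107, 0.003, 0.001]
contact_force: [0.5, 0.5, 12.4]
opening: 0.661
finger_force: 11.5
```

Call:
play_rows:
  rows:
    - [65, 0, 0, -0.003, 0, 0, 0]
    - [65, 0, 0, -0.003, 0, 0, 0]
    - [65, 0, 0, -0.004, 0, 0, 0]
    - [65, 0, 0, 0, 0, 0, 0]
  grip_force: 16

```text
clock: 5.9
tool_pos: [0.547, -0.2055, 0.2988]
eef_rot: [0.994, -0.107, 0.0, 0.0]
contact_force: [0.0, -0.7, -2.5]
opening: 0.649
finger_force: 5.8
```

Call:
play_rows:
  rows:
    - [65, 0, 0, -0.02, 0, 0, 0]
    - [65, 0, 0, -0.035, 0, 0, 0]
    - [65, 0, 0, -0.035, 0, 0, 0]
    - [65, 0, 0, -0.035, 0, 0, 0]
    - [65, 0, 0, -0.03, 0, 0, 0]
    - [65, -0.005, -0.02, -0.005, 0, 0, 0]
    - [65, -0.009, -0.035, 0, 0, 0, 0]
    - [65, -0.009, -0.035, 0, 0, 0, 0]

```text
clock: 6.9
tool_pos: [0.5429, -0.11, 0.4572]
eef_rot: [0.994, -0.106, -0.001, -0.001]
contact_force: [0.5, 0.1, -1.9]
opening: 0.649
finger_force: 5.8
```

Call:
play_rows:
  rows:
    - [65, -0.009, -0.035, 0, 0, 0, 0]
    - [65, -0.009, -0.035, 0, 0, 0, 0]
    - [65, -0.009, -0.035, 0, 0, 0, 0]
    - [65, -0.009, -0.035, 0, 0, 0, 0]
    - [65, -0.009, -0.035, 0, 0, 0, 0]
    - [65, -0.009, -0.035, 0, 0, 0, 0]
    - [65, -0.009, -0.035, 0, 0, 0, 0]
    - [65, -0.009, -0.035, 0, 0, 0, 0]

```text
clock: 7.9
tool_pos: [0.5312, 0.1788, 0.457]
eef_rot: [0.994, -0.106, -0.002, 0.0]
contact_force: [-0.0, -0.2, -2.2]
opening: 0.651
finger_force: 5.8
```

Call:
play_rows:
  rows:
    - [65, -0.008, -0.035, 0, 0, 0, 0]
    - [65, 0, 0, 0, 0, 0, -7]
    - [65, 0, 0, 0, 0, 0, -9]
    - [65, 0, 0, 0, 0, 0, -9]
    - [65, 0, 0, 0, 0, 0, 0]
    - [65, 0, 0, 0, 0, 0, 0]
    - [65, 0, 0, 0, 0, 0, 0]

```text
clock: 8.78
tool_pos: [0.5321, 0.2124, 0.4584]
eef_rot: [0.994, 0.11, -0.0, 0.0]
contact_force: [0.7, -0.2, -2.5]
opening: 0.653
finger_force: 5.7
```

```bash
python3 look.py w3.png watch crystal case_back vise watch_centre
```

```text
8.775 [0.5321 0.2124 0.4584] 0.00012044613180056674 [[0.976, 0.219, -0.001], [0.219, -0.976, -0.0], [-0.001, 0.0, -1.0]]
watch 0.72 [0.5853 0.2189 0.0932] [259. 124.]
watch 0.33 [0.5905 0.2221 0.0198] [257. 117.]
case_back 0.55 [0.5915 0.2305 0.0855] [251. 116.]
vise 0.96 [0.5882 0.2213 0.02  ] [257. 118.]
watch_centre 0.78 [0.5885 0.22   0.0944] [259. 121.]
watch_centre 0.28 [ 0.7587 -0.0076  0.0079] [453.  28.]
```

View pics/w3.png

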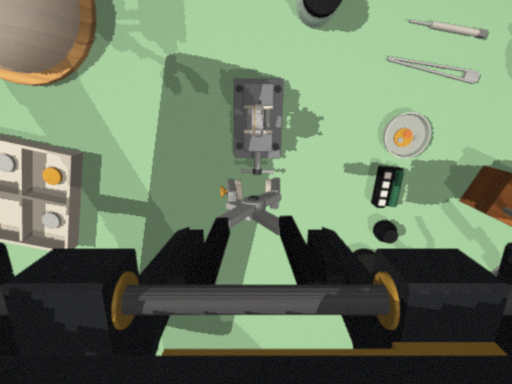

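The vise is centred near (258,118), with its edges parallel to the image columns, so the yaw is right. The pliers' jaws show at (230..280,195). I will enlarge this region.

Run:
```python
import cv2
a=cv2.imread('pics/w3.png')
cv2.imwrite('pics/c3.png',cv2.resize(a[75:225,205:305],None,fx=4,fy=4,interpolation=cv2.INTER_CUBIC))
```

```text
(no output)
```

View pics/c3.png

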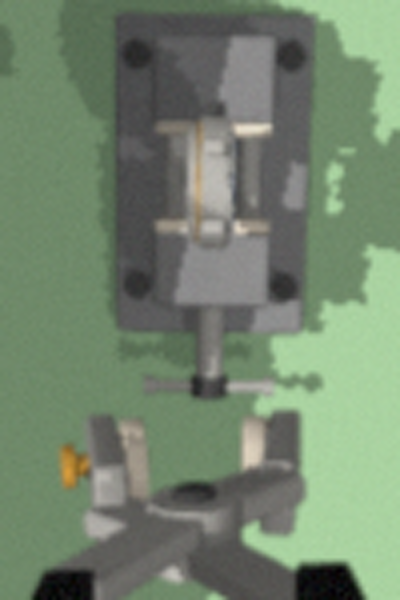

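The crop shows the case between crop cols 190 and 235, with the gold-lined back side on the left and the crystal on the right. The die faces are at crop cols 148 and 242. The screw-set die is on the left, so the back is on the image left.

Run:
```python
from h import *
st=status.get_state(); R=Ro.from_quat(st['eef_rot']).as_matrix()
g=lambda x,y,z:R.T@(onz('wrist',(205+x/4,75+y/4),z,st)-st['tool_pos'])
print('faces mid',g(212,190,.098),'L',g(190,190,.098),'R',g(235,190,.098))
print('nylon',g(155,128,.047),g(270,128,.047),g(155,228,.047),g(270,228,.047))
print('base',[g(x,y,.012).round(4) for x,y in((118,15),(312,15),(117,330),(303,330))])
print('dies z.192: L',g(148,460,.192),'R',g(242,460,.192))
print('die bottom tips z.18: L',g(137,420,.18),'R',g(252,420,.18))
```

```text
faces mid [0.05549853 0.00364079 0.36074218] L [ 0.05549634 -0.00267983  0.36074176] R [0.05550083 0.01024889 0.36074261]
nylon [ 0.07234301 -0.01445522  0.41174257] [0.07235734 0.02297466 0.411745  ] [ 0.04035658 -0.0148065   0.41173957] [0.04036903 0.0235373  0.41174206]
base [array([ 0.1096, -0.0281,  0.4467]), array([0.1096, 0.0389, 0.4467]), array([-0.    , -0.0307,  0.4467]), array([0.    , 0.0386, 0.4467])]
dies z.192: L [ 0.00216035 -0.01136631  0.26673624] R [0.00216407 0.00954655 0.2667376 ]
die bottom tips z.18: L [ 0.00827466 -0.01434658  0.27873661] R [0.0082801  0.01220973 0.27873834]
```

Call:
play_rows:
  rows:
    - [65, 0.015, 0.0015, 0, 0, 0, 0]
    - [65, 0.02, 0.0015, 0, 0, 0, 0]
    - [65, 0.02, 0.0015, 0.01, 0, 0, 0]
    - [65, 0, 0, 0.02, 0, 0, 0]
    - [65, 0, 0, 0.02, 0, 0, 0]
    - [65, 0, 0, 0.01, 0, 0, 0]
    - [65, 0, 0, 0, 0, 0, 0]
    - [65, 0, 0, 0, 0, 0, 0]

```text
clock: 10.07
tool_pos: [0.5873, 0.22, 0.3995]
eef_rot: [0.994, 0.111, 0.001, -0.0]
contact_force: [0.4, 1.0, -2.6]
opening: 0.656
finger_force: 5.7
```

```bash
python3 look.py w4.png
python3 - <<'E'
import cv2
a=cv2.imread('pics/w4.png')
cv2.imwrite('pics/c4.png',cv2.resize(a[85:235,180:330],None,fx=4,fy=4,interpolation=cv2.INTER_CUBIC))
E
```

```text
10.075 [0.5873 0.22   0.3995] 0.00012696007559620526 [[0.975, 0.22, 0.001], [0.22, -0.975, 0.001], [0.002, -0.0, -1.0]]
```

View pics/c4.png

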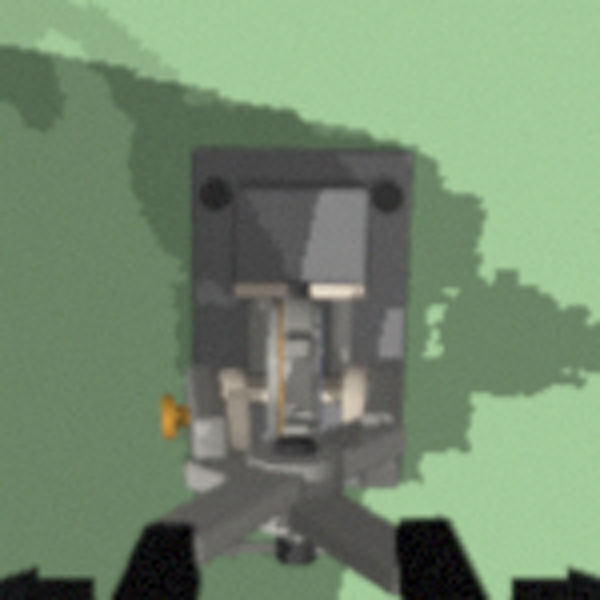

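The die faces are at crop cols 247 and 342, and the watch spans 267 to 322. Both midpoints fall at 294.5, so the pliers are centred and can go straight down.

Call:
play_rows:
  rows:
    - [65, 0, 0, 0.008, 0, 0, 0]
    - [65, 0, 0, 0.01, 0, 0, 0]
    - [65, 0, 0, 0.01, 0, 0, 0]
    - [65, 0, 0, 0.006, 0, 0, 0]
    - [65, 0, 0, 0.006, 0, 0, 0]
    - [65, 0, 0, 0.006, 0, 0, 0]
    - [65, 0, 0, 0, 0, 0, 0]

```text
clock: 11.0
tool_pos: [0.5869, 0.2198, 0.3522]
eef_rot: [0.994, 0.111, -0.0, 0.0]
contact_force: [-0.4, -0.1, -2.5]
opening: 0.651
finger_force: 5.7
```

Call:
play_rows:
  rows:
    - [65, 0, 0, 0.005, 0, 0, 0]
    - [65, 0, 0, 0.004, 0, 0, 0]
    - [65, 0, 0, 0.0025, 0, 0, 0]
    - [65, 0, 0, 0, 0, 0, 0]
    - [65, 0, 0, 0, 0, 0, 0]

```text
clock: 11.62
tool_pos: [0.5871, 0.2199, 0.3413]
eef_rot: [0.994, 0.111, 0.0, -0.0]
contact_force: [-0.6, 0.6, -1.9]
opening: 0.653
finger_force: 5.7
```

```bash
python3 look.py w5.png
python3 - <<'E'
import cv2
a=cv2.imread('pics/w5.png')
cv2.imwrite('pics/c5.png',cv2.resize(a[85:235,180:330],None,fx=4,fy=4,interpolation=cv2.INTER_CUBIC))
from h import *
s=status.get_state(); print(s['contact_force'],s['moment'],s['opening'],s['finger_force'])
E
```

```text
11.625 [0.5871 0.2199 0.3413] 4.270746267931447e-05 [[0.975, 0.22, 0.0], [0.22, -0.975, 0.0], [0.0, -0.0, -1.0]]
[ 0.38711853  0.09417893 -1.97531072] [ 0.00653405  0.01781941 -0.04098516] 0.6529185697626638 5.722428293738631
```

View pics/c5.png

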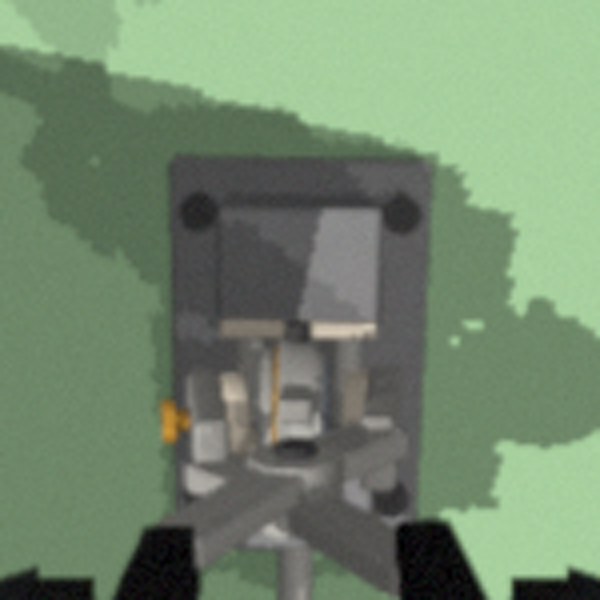

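The dies straddle the case with clear gaps on both sides: left die face 245 against back 260, crystal 325 against right die 343. I will squeeze in steps and keep the side force balanced.

Call:
play_rows:
  rows:
    - [63, 0, 0, 0, 0, 0, 0]
    - [61, 0, 0, 0, 0, 0, 0]
    - [59.5, 0, 0, 0, 0, 0, 0]
    - [59.5, 0, 0, 0, 0, 0, 0]
  grip_force: 12

```text
clock: 12.18
tool_pos: [0.5871, 0.2198, 0.3412]
eef_rot: [0.994, 0.111, 0.0, 0.0]
contact_force: [0.2, -0.1, -1.8]
opening: 0.596
finger_force: 6.3
```

Call:
play_rows:
  rows:
    - [58.5, 0, 0, 0, 0, 0, 0]
    - [57.5, 0, 0, 0, 0, 0, 0]
    - [57.5, 0, 0, 0, 0, 0, 0]

```text
clock: 12.55
tool_pos: [0.5871, 0.2199, 0.3412]
eef_rot: [0.994, 0.111, 0.0, 0.0]
contact_force: [0.3, -0.1, -0.9]
opening: 0.575
finger_force: 6.4
```

Call:
play_rows:
  rows:
    - [56.5, 0, 0, 0, 0, 0, 0]
    - [56.5, 0, 0, 0, 0, 0, 0]

```text
clock: 12.8
tool_pos: [0.5871, 0.2199, 0.3412]
eef_rot: [0.994, 0.111, 0.0, 0.0]
contact_force: [0.3, -0.1, -2.6]
opening: 0.564
finger_force: 6.5
```

Call:
play_rows:
  rows:
    - [55.5, 0, 0, 0, 0, 0, 0]
    - [55.5, 0, 0, 0, 0, 0, 0]

```text
clock: 13.05
tool_pos: [0.5871, 0.2199, 0.3412]
eef_rot: [0.994, 0.111, 0.0, 0.0]
contact_force: [-0.3, 0.3, -2.5]
opening: 0.558
finger_force: 6.8
```

Call:
play_rows:
  rows:
    - [54.8, 0, 0, 0, 0, 0, 0]
    - [54.8, 0, 0, 0, 0, 0, 0]

```text
clock: 13.3
tool_pos: [0.5871, 0.2199, 0.3412]
eef_rot: [0.994, 0.111, -0.0, 0.0]
contact_force: [0.7, 0.1, -1.5]
opening: 0.548
finger_force: 7.2
```

Call:
play_rows:
  rows:
    - [54, 0, 0, 0, 0, 0, 0]
    - [54, 0, 0, 0, 0, 0, 0]

```text
clock: 13.55
tool_pos: [0.587, 0.22, 0.3412]
eef_rot: [0.994, 0.111, 0.0, -0.0]
contact_force: [-0.3, 0.5, -1.4]
opening: 0.538
finger_force: 7.8
```

Call:
play_rows:
  rows:
    - [53.3, 0, 0, 0, 0, 0, 0]
    - [53.3, 0, 0, 0, 0, 0, 0]

```text
clock: 13.8
tool_pos: [0.5871, 0.22, 0.3413]
eef_rot: [0.994, 0.111, 0.0, -0.0]
contact_force: [0.2, 1.9, -1.1]
opening: 0.537
finger_force: 8.4
```

Call:
play_rows:
  rows:
    - [52.6, 0, 0, 0, 0, 0, 0]
    - [52.6, 0, 0, 0, 0, 0, 0]

```text
clock: 14.05
tool_pos: [0.5871, 0.2201, 0.3413]
eef_rot: [0.994, 0.111, 0.0, -0.0]
contact_force: [-0.6, 1.1, -1.6]
opening: 0.524
finger_force: 8.8
```

Call:
play_rows:
  rows:
    - [52.6, 0, -0.0005, 0, 0, 0, 0]
    - [52.6, 0, 0, 0, 0, 0, 0]
    - [52.6, 0, 0, 0, 0, 0, 0]

```text
clock: 14.42
tool_pos: [0.587, 0.2203, 0.3412]
eef_rot: [0.994, 0.111, 0.0, 0.0]
contact_force: [-0.5, 0.8, -2.2]
opening: 0.526
finger_force: 8.7
```

```bash
cat > f.py <<'E'
from h import *
F=[]
for _ in range(4):
    s=status.get_state(); F.append(np.r_[s['contact_force'],s['moment'],s['opening'],s['finger_force'],s['tool_pos'][1]]); cams.snapshot('side')
R=Ro.from_quat(s['eef_rot'])
F=np.mean(F,0); print(s['clock'],'F tool',R.inv().apply(F[:3]).round(2),'M',R.inv().apply(F[3:6]).round(3),'open',F[6].round(4),'ff',F[7].round(2),F[8].round(4))
E
python3 f.py
```

```text
14.575 F tool [-0.18 -0.74  1.72] M [0.267 0.052 0.005] open 0.527 ff 8.65 0.2203
```

Call:
play_rows:
  rows:
    - [52.6, 0, -0.001, 0, 0, 0, 0]
    - [52.6, 0, 0, 0, 0, 0, 0]
    - [52.6, 0, 0, 0, 0, 0, 0]

```text
clock: 15.0
tool_pos: [0.5867, 0.2211, 0.3411]
eef_rot: [0.994, 0.111, -0.0, 0.0]
contact_force: [0.0, -0.0, -1.5]
opening: 0.529
finger_force: 7.8
```

```bash
python3 f.py
```

```text
15.15 F tool [0.38 0.12 1.67] M [-0.003 -0.007  0.023] open 0.5295 ff 7.79 0.2211
```

Call:
play_rows:
  rows:
    - [52, 0, 0, 0, 0, 0, 0]
    - [51.4, 0, 0, 0, 0, 0, 0]
    - [51.4, 0, 0, 0, 0, 0, 0]
  grip_force: 20

```text
clock: 15.58
tool_pos: [0.5867, 0.2214, 0.3412]
eef_rot: [0.994, 0.111, -0.0, -0.0]
contact_force: [-0.0, -0.7, -2.2]
opening: 0.519
finger_force: 8.6
```

```bash
python3 f.py
```

```text
15.725 F tool [ 0.06 -0.02  2.05] M [ 0.066 -0.012 -0.006] open 0.5154 ff 8.64 0.2214
```

Call:
play_rows:
  rows:
    - [50.7, 0, -0.0003, 0, 0, 0, 0]
    - [50.7, 0, 0, 0, 0, 0, 0]
    - [50.7, 0, 0, 0, 0, 0, 0]

```text
clock: 16.15
tool_pos: [0.5867, 0.2215, 0.3412]
eef_rot: [0.994, 0.111, 0.0, 0.0]
contact_force: [0.2, -0.5, -1.7]
opening: 0.511
finger_force: 9.3
```

Call:
play_rows:
  rows:
    - [50, 0, 0, 0, 0, 0, 0]
    - [50, 0, 0, 0, 0, 0, 0]

```text
clock: 16.4
tool_pos: [0.5867, 0.2216, 0.3412]
eef_rot: [0.994, 0.111, 0.0, 0.0]
contact_force: [0.0, -0.5, -1.8]
opening: 0.499
finger_force: 10.2
```

```bash
python3 f.py
```

```text
16.55 F tool [ 0.32 -0.14  1.76] M [0.026 0.008 0.002] open 0.5007 ff 10.16 0.2216
```

Call:
play_rows:
  rows:
    - [49.4, 0, 0, 0, 0, 0, 0]
    - [49.4, 0, 0, 0, 0, 0, 0]
  grip_force: 26

```text
clock: 16.85
tool_pos: [0.5867, 0.2216, 0.3412]
eef_rot: [0.994, 0.111, 0.0, 0.0]
contact_force: [0.8, 0.5, -1.9]
opening: 0.491
finger_force: 10.9
```

Call:
play_rows:
  rows:
    - [48.8, 0, 0, 0, 0, 0, 0]
    - [48.8, 0, 0, 0, 0, 0, 0]

```text
clock: 17.1
tool_pos: [0.5867, 0.2216, 0.3412]
eef_rot: [0.994, 0.111, 0.0, -0.0]
contact_force: [-1.0, 1.1, -0.9]
opening: 0.489
finger_force: 11.5
```

```bash
python3 f.py
```

```text
17.25 F tool [-0.18 -0.6   1.5 ] M [ 0.081 -0.001 -0.022] open 0.4898 ff 11.5 0.2216
```

Call:
play_rows:
  rows:
    - [48.2, 0, 0, 0, 0, 0, 0]
    - [48.2, 0, 0, 0, 0, 0, 0]

```text
clock: 17.55
tool_pos: [0.5867, 0.2216, 0.3413]
eef_rot: [0.994, 0.111, 0.0, -0.0]
contact_force: [0.4, 1.0, -1.8]
opening: 0.488
finger_force: 12.7
```

Call:
play_rows:
  rows:
    - [47.6, 0, 0, 0, 0, 0, 0]
    - [47.6, 0, 0, 0, 0, 0, 0]

```text
clock: 17.8
tool_pos: [0.5867, 0.2216, 0.3414]
eef_rot: [0.994, 0.111, 0.0, 0.0]
contact_force: [-0.4, -0.3, -0.6]
opening: 0.477
finger_force: 14.8
```

Call:
play_rows:
  rows:
    - [47, 0, 0, 0, 0, 0, 0]
    - [47, 0, 0, 0, 0, 0, 0]

```text
clock: 18.05
tool_pos: [0.5867, 0.2216, 0.3414]
eef_rot: [0.994, 0.111, 0.0, 0.0]
contact_force: [-0.3, -0.7, 1.3]
opening: 0.474
finger_force: 17.4
```

```bash
python3 f.py
```

```text
18.2 F tool [-0.3   0.44 -1.53] M [-0.077 -0.043  0.058] open 0.4733 ff 17.38 0.2216
```

Call:
play_rows:
  rows:
    - [46.6, 0, 0, 0, 0, 0, 0]
    - [46.6, 0, 0, 0, 0, 0, 0]

```text
clock: 18.5
tool_pos: [0.5868, 0.2216, 0.3414]
eef_rot: [0.994, 0.111, 0.0, 0.0]
contact_force: [-0.2, -1.3, 4.2]
opening: 0.47
finger_force: 19.4
```

Call:
play_rows:
  rows:
    - [46.3, 0, 0, 0, 0, 0, 0]
    - [46.3, 0, 0, 0, 0, 0, 0]

```text
clock: 18.75
tool_pos: [0.5868, 0.2216, 0.3414]
eef_rot: [0.994, 0.111, 0.0, 0.0]
contact_force: [-0.9, -1.5, 4.7]
opening: 0.467
finger_force: 21.0
```

Call:
play_rows:
  rows:
    - [46.1, 0, 0, 0, 0, 0, 0]
    - [46.1, 0, 0, 0, 0, 0, 0]

```text
clock: 19.0
tool_pos: [0.5868, 0.2216, 0.3415]
eef_rot: [0.994, 0.111, 0.0, 0.0]
contact_force: [0.8, -0.4, 4.8]
opening: 0.464
finger_force: 22.0
```

Call:
play_rows:
  rows:
    - [45.9, 0, 0, 0, 0, 0, 0]
    - [45.9, 0, 0, 0, 0, 0, 0]

```text
clock: 19.25
tool_pos: [0.5868, 0.2216, 0.3415]
eef_rot: [0.994, 0.111, 0.0, 0.0]
contact_force: [0.5, -1.4, 4.9]
opening: 0.462
finger_force: 23.0
```

Call:
play_rows:
  rows:
    - [45.7, 0, 0, 0, 0, 0, 0]
    - [45.7, 0, 0, 0, 0, 0, 0]

```text
clock: 19.5
tool_pos: [0.5868, 0.2216, 0.3415]
eef_rot: [0.994, 0.111, 0.0, 0.0]
contact_force: [-0.8, -0.4, 7.1]
opening: 0.457
finger_force: 23.9
```

Call:
play_rows:
  rows:
    - [45.5, 0, 0, 0, 0, 0, 0]
    - [45.5, 0, 0, 0, 0, 0, 0]

```text
clock: 19.75
tool_pos: [0.5868, 0.2215, 0.3416]
eef_rot: [0.994, 0.111, 0.0, 0.0]
contact_force: [-0.9, -0.5, 4.9]
opening: 0.459
finger_force: 24.9
```

Call:
play_rows:
  rows:
    - [45.3, 0, 0, 0, 0, 0, 0]
    - [45.3, 0, 0, 0, 0, 0, 0]
  grip_force: 29

```text
clock: 20.0
tool_pos: [0.5868, 0.2216, 0.3416]
eef_rot: [0.994, 0.111, 0.0, 0.0]
contact_force: [-0.5, -1.0, 4.8]
opening: 0.46
finger_force: 25.8
```

Call:
play_rows:
  rows:
    - [45.1, 0, 0, 0, 0, 0, 0]
    - [45.1, 0, 0, 0, 0, 0, 0]

```text
clock: 20.25
tool_pos: [0.5868, 0.2215, 0.3416]
eef_rot: [0.994, 0.111, 0.0, 0.0]
contact_force: [-0.5, 0.0, 6.0]
opening: 0.452
finger_force: 26.8
```

```bash
python3 f.py
```

```text
20.4 F tool [-0.53  0.52 -5.68] M [-0.306 -0.133  0.16 ] open 0.4533 ff 26.82 0.2215
```

Call:
play_rows:
  rows:
    - [45.1, 0, 0, -0.0005, 0, 0, 0]
    - [45.1, 0, 0, 0, 0, 0, 0]

```text
clock: 20.7
tool_pos: [0.5867, 0.2215, 0.3416]
eef_rot: [0.994, 0.111, 0.0, 0.0]
contact_force: [0.0, -1.5, 3.6]
opening: 0.454
finger_force: 26.2
```

Call:
play_rows:
  rows:
    - [45.1, 0, 0.0004, -0.0006, 0, 0, 0]
    - [44.9, 0, 0, 0, 0, 0, 0]
    - [44.9, 0, 0, 0, 0, 0, 0]

```text
clock: 21.08
tool_pos: [0.5866, 0.2213, 0.3418]
eef_rot: [0.994, 0.111, -0.0, 0.0]
contact_force: [0.5, 0.3, -2.9]
opening: 0.452
finger_force: 26.3
```

```bash
python3 f.py; python3 look.py w6.png
python3 - <<'E'
import cv2
a=cv2.imread('pics/w6.png')
cv2.imwrite('pics/c6.png',cv2.resize(a[135:235,205:305],None,fx=6,fy=6,interpolation=cv2.INTER_CUBIC))
E
```

```text
21.225 F tool [ 0.4  -0.13  3.05] M [-0.035  0.1    0.189] open 0.4525 ff 26.2 0.2212
21.275 [0.5865 0.2212 0.3418] 2.583462109534418e-05 [[0.975, 0.22, -0.001], [0.22, -0.975, -0.0], [-0.001, 0.0, -1.0]]
```

View pics/c6.png

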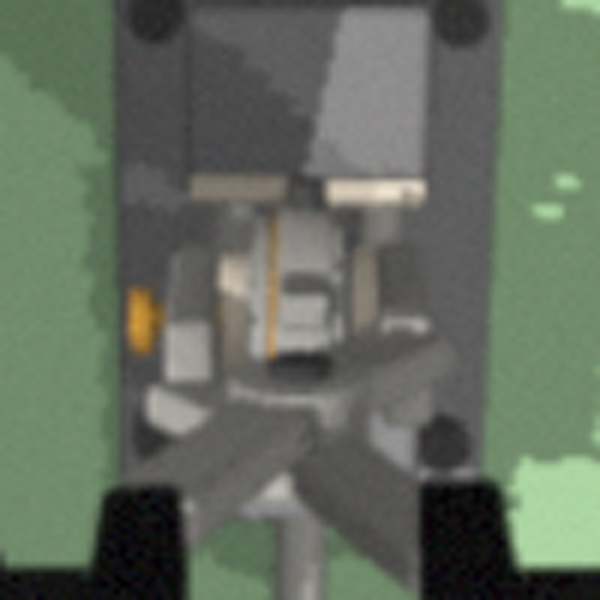

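The crop shows both dies on the watch faces, at crop cols 248 and 355. The gold seam at col 270 is still visible, so the back is not home yet.

Call:
play_rows:
  rows:
    - [44.7, 0, 0, 0, 0, 0, 0]
    - [44.7, 0, 0, 0, 0, 0, 0]

```text
clock: 21.58
tool_pos: [0.5866, 0.2212, 0.3419]
eef_rot: [0.994, 0.111, -0.0, 0.0]
contact_force: [-0.3, 0.4, -7.1]
opening: 0.455
finger_force: 26.6
```

Call:
play_rows:
  rows:
    - [44.6, 0, 0, 0.0004, 0, 0, 0]
    - [44.5, 0, 0, 0, 0, 0, 0]
    - [44.5, 0, 0, 0, 0, 0, 0]

```text
clock: 21.95
tool_pos: [0.5867, 0.2212, 0.3419]
eef_rot: [0.994, 0.111, -0.0, 0.0]
contact_force: [-0.2, -0.2, -4.4]
opening: 0.446
finger_force: 27.8
```

Call:
play_rows:
  rows:
    - [44.3, 0, 0, 0.0003, 0, 0, 0]
    - [44.3, 0, 0, 0, 0, 0, 0]
  grip_force: 32

```text
clock: 22.2
tool_pos: [0.5868, 0.2212, 0.3419]
eef_rot: [0.994, 0.111, 0.0, 0.0]
contact_force: [-0.3, 0.0, -2.6]
opening: 0.444
finger_force: 29.0
```

No click at 29 N, above the 20 to 24 N quoted. The upward force on the tool suggests the pliers may sit too low, with the lugs taking load in the throat. I will ease off, raise the pliers about 3 mm and squeeze again.

Call:
play_rows:
  rows:
    - [47, 0, 0, 0, 0, 0, 0]
    - [51, 0, 0, 0, 0, 0, 0]
    - [55, 0, 0, 0, 0, 0, 0]
    - [56, 0, 0, 0, 0, 0, 0]
    - [56, 0, 0, 0, 0, 0, 0]

```text
clock: 22.82
tool_pos: [0.5868, 0.2212, 0.3417]
eef_rot: [0.994, 0.111, 0.0, 0.0]
contact_force: [0.1, -0.5, -2.1]
opening: 0.56
finger_force: 6.3
```

```bash
python3 f.py
python3 - <<'E'
from h import *
# gold screw pixel across pictures
for n in('w3','w4','w5','w6',None):
  a=cv2.cvtColor(snap('wrist','w7.png'),cv2.COLOR_RGB2BGR) if n is None else cv2.imread(f'pics/{n}.png')
  h=cv2.cvtColor(a,cv2.COLOR_BGR2HSV); m=((h[...,0]>12)&(h[...,0]<30)&(h[...,1]>150)&(h[...,2]>110)).astype(np.uint8)
  m[:170]=0;m[215:]=0;m[:,:205]=0;m[:,240:]=0
  y,x=np.nonzero(m); print(n,len(x),x.mean().round(1),y.mean().round(1))
E
```

```text
22.975 F tool [-0.04  0.55  2.05] M [ 0.012 -0.003 -0.015] open 0.5604 ff 6.35 0.2212
w3 38 222.8 191.1
w4 35 222.7 188.9
w5 40 222.8 189.8
w6 36 228.5 187.8
None 37 225.5 189.8
```

Call:
play_rows:
  rows:
    - [56, 0, 0, -0.003, 0, 0, 0]
    - [54, 0, 0, 0, 0, 0, 0]
    - [52, 0, 0, 0, 0, 0, 0]
    - [50, 0, 0, 0, 0, 0, 0]
    - [50, 0, 0, 0, 0, 0, 0]
  grip_force: 26

```text
clock: 23.7
tool_pos: [0.5867, 0.2214, 0.3446]
eef_rot: [0.994, 0.111, 0.0, -0.0]
contact_force: [-0.9, 0.5, -1.5]
opening: 0.502
finger_force: 10.5
```

Call:
play_rows:
  rows:
    - [48.8, 0, 0, 0, 0, 0, 0]
    - [48.8, 0, 0, 0, 0, 0, 0]

```text
clock: 23.95
tool_pos: [0.5867, 0.2214, 0.3447]
eef_rot: [0.994, 0.111, 0.0, -0.0]
contact_force: [-0.2, 1.0, -1.8]
opening: 0.491
finger_force: 11.9
```

```bash
python3 f.py
```

```text
24.1 F tool [ 0.34 -0.99  1.23] M [ 0.368  0.009 -0.012] open 0.4901 ff 11.88 0.2214
```

Call:
play_rows:
  rows:
    - [48.2, 0, -0.0004, 0, 0, 0, 0]
    - [48.2, 0, 0, 0, 0, 0, 0]

```text
clock: 24.4
tool_pos: [0.5867, 0.2216, 0.3447]
eef_rot: [0.994, 0.111, 0.0, 0.0]
contact_force: [-0.3, 0.4, -0.5]
opening: 0.482
finger_force: 12.8
```

Call:
play_rows:
  rows:
    - [47.6, 0, 0, 0, 0, 0, 0]
    - [47.6, 0, 0, 0, 0, 0, 0]

```text
clock: 24.65
tool_pos: [0.5867, 0.2216, 0.3447]
eef_rot: [0.994, 0.111, 0.0, 0.0]
contact_force: [0.7, 1.6, 0.2]
opening: 0.474
finger_force: 14.8
```

Call:
play_rows:
  rows:
    - [47, 0, 0, 0, 0, 0, 0]
    - [47, 0, 0, 0, 0, 0, 0]

```text
clock: 24.9
tool_pos: [0.5868, 0.2216, 0.3448]
eef_rot: [0.994, 0.111, 0.0, 0.0]
contact_force: [0.0, 0.0, 1.9]
opening: 0.474
finger_force: 17.3
```

```bash
python3 f.py
```

```text
25.05 F tool [-0.04 -0.02 -2.14] M [ 0.213 -0.045  0.088] open 0.4732 ff 17.34 0.2216
```

Call:
play_rows:
  rows:
    - [50, 0, 0, 0, 0, 0, 0]
    - [54, 0, 0, 0, 0, 0, 0]
    - [54, 0, 0, 0, 0, 0, 1.2]
    - [52, 0, 0, 0, 0, 0, 0]
    - [50, 0, 0, 0, 0, 0, 0]
    - [50, 0, 0, 0, 0, 0, 0]

```text
clock: 25.85
tool_pos: [0.5866, 0.2216, 0.3446]
eef_rot: [0.995, 0.1, -0.0, 0.0]
contact_force: [-0.7, -0.1, -2.1]
opening: 0.498
finger_force: 10.4
```

Call:
play_rows:
  rows:
    - [48.8, 0, 0, 0, 0, 0, 0]
    - [47.6, 0, 0, 0, 0, 0, 0]
    - [47, 0, 0, 0, 0, 0, 0]
    - [47, 0, 0, 0, 0, 0, 0]

```text
clock: 26.35
tool_pos: [0.5867, 0.2217, 0.3448]
eef_rot: [0.995, 0.1, 0.0, -0.0]
contact_force: [-0.7, 1.5, 0.1]
opening: 0.469
finger_force: 15.9
```

```bash
python3 f.py
```

```text
26.5 F tool [-0.19 -1.   -0.33] M [ 0.171 -0.073  0.037] open 0.4708 ff 15.88 0.2217
```

Call:
play_rows:
  rows:
    - [49, 0, 0, 0, 0, 0, 0]
    - [54, 0, 0, 0, 0, 0, 0]
    - [54, 0, -0.0003, 0, 0, 0, 0.8]
    - [51, 0, 0, 0, 0, 0, 0]
    - [48.8, 0, 0, 0, 0, 0, 0]
    - [47.6, 0, 0, 0, 0, 0, 0]
    - [47, 0, 0, 0, 0, 0, 0]
    - [47, 0, 0, 0, 0, 0, 0]

```text
clock: 27.55
tool_pos: [0.5866, 0.2219, 0.3448]
eef_rot: [0.996, 0.093, 0.0, -0.0]
contact_force: [-0.4, -0.6, -0.4]
opening: 0.471
finger_force: 15.5
```

```bash
python3 f.py
```

```text
27.7 F tool [-0.51  0.15  0.1 ] M [ 0.005 -0.048 -0.01 ] open 0.4731 ff 15.46 0.2219
```

Aligned now, with side force and yaw moment near zero. Continuing to squeeze.

Call:
play_rows:
  rows:
    - [46.5, 0, 0, 0, 0, 0, 0]
    - [46.5, 0, 0, 0, 0, 0, 0]

```text
clock: 28.0
tool_pos: [0.5867, 0.2219, 0.3448]
eef_rot: [0.996, 0.093, 0.0, 0.0]
contact_force: [-1.0, 0.4, 1.1]
opening: 0.465
finger_force: 17.8
```

Call:
play_rows:
  rows:
    - [46.1, 0, 0, 0, 0, 0, 0]
    - [46.1, 0, 0, 0, 0, 0, 0]

```text
clock: 28.25
tool_pos: [0.5867, 0.2219, 0.3448]
eef_rot: [0.996, 0.093, 0.0, 0.0]
contact_force: [-0.9, -0.6, 2.4]
opening: 0.466
finger_force: 19.7
```

Call:
play_rows:
  rows:
    - [45.8, 0, 0, 0, 0, 0, 0]
    - [45.8, 0, 0, 0, 0, 0, 0]

```text
clock: 28.5
tool_pos: [0.5867, 0.2219, 0.3448]
eef_rot: [0.996, 0.093, 0.0, 0.0]
contact_force: [0.1, -0.6, 3.7]
opening: 0.459
finger_force: 21.3
```

Call:
play_rows:
  rows:
    - [45.5, 0, 0, 0, 0, 0, 0]
    - [45.5, 0, 0, 0, 0, 0, 0]

```text
clock: 28.75
tool_pos: [0.5867, 0.2219, 0.3448]
eef_rot: [0.996, 0.093, 0.0, 0.0]
contact_force: [0.3, -0.3, 4.8]
opening: 0.457
finger_force: 22.9
```

Call:
play_rows:
  rows:
    - [45.2, 0, 0, 0, 0, 0, 0]
    - [45.2, 0, 0, 0, 0, 0, 0]

```text
clock: 29.0
tool_pos: [0.5867, 0.2219, 0.3449]
eef_rot: [0.996, 0.093, 0.0, 0.0]
contact_force: [-0.2, -0.6, 5.0]
opening: 0.458
finger_force: 24.4
```

```bash
python3 f.py
```

```text
29.15 F tool [-0.02  1.05 -5.12] M [-0.281 -0.149  0.025] open 0.4543 ff 24.42 0.2219
```

Call:
play_rows:
  rows:
    - [44.9, 0, 0.0003, -0.0004, 0, 0, 0]
    - [44.9, 0, 0, 0, 0, 0, 0]
  grip_force: 28

```text
clock: 29.45
tool_pos: [0.5867, 0.2217, 0.345]
eef_rot: [0.996, 0.093, 0.0, -0.0]
contact_force: [-0.7, 0.3, 4.4]
opening: 0.45
finger_force: 25.4
```

Call:
play_rows:
  rows:
    - [44.7, 0, 0, -0.0003, 0, 0, 0]
    - [44.7, 0, 0, 0, 0, 0, 0]

```text
clock: 29.7
tool_pos: [0.5866, 0.2216, 0.345]
eef_rot: [0.996, 0.093, -0.0, 0.0]
contact_force: [-0.2, 0.0, 2.1]
opening: 0.446
finger_force: 26.1
```

Call:
play_rows:
  rows:
    - [44.4, 0, 0, 0, 0, 0, 0]
    - [44.4, 0, 0, 0, 0, 0, 0]
  grip_force: 34

```text
clock: 29.95
tool_pos: [0.5866, 0.2216, 0.3451]
eef_rot: [0.996, 0.093, -0.0, 0.0]
contact_force: [-0.0, -0.3, 0.3]
opening: 0.45
finger_force: 27.1
```

```bash
python3 f.py
```

```text
30.1 F tool [-0.27 -0.07 -0.41] M [-0.088  0.006  0.034] open 0.4471 ff 27.08 0.2216
```

Call:
play_rows:
  rows:
    - [44.1, 0, 0, 0, 0, 0, 0]
    - [44.1, 0, 0, 0, 0, 0, 0]

```text
clock: 30.4
tool_pos: [0.5866, 0.2216, 0.3452]
eef_rot: [0.996, 0.093, -0.0, 0.0]
contact_force: [1.0, -0.5, -0.4]
opening: 0.447
finger_force: 28.0
```

Call:
play_rows:
  rows:
    - [43.8, 0, 0, 0, 0, 0, 0]
    - [43.8, 0, 0, 0, 0, 0, 0]

```text
clock: 30.65
tool_pos: [0.5866, 0.2215, 0.3452]
eef_rot: [0.996, 0.093, -0.0, 0.0]
contact_force: [0.0, -0.9, 0.4]
opening: 0.444
finger_force: 27.8
```

Call:
play_rows:
  rows:
    - [43.8, 0, 0, 0, 0, 0, 0]

```text
clock: 30.78
tool_pos: [0.5866, 0.2215, 0.3453]
eef_rot: [0.996, 0.093, -0.0, 0.0]
contact_force: [-0.5, -0.9, 0.0]
opening: 0.443
finger_force: 26.3
```

```bash
python3 f.py
```

```text
30.925 F tool [-0.41  0.88 -0.39] M [-0.257 -0.092 -0.009] open 0.4414 ff 24.55 0.2215
```

Call:
play_rows:
  rows:
    - [43.8, 0, 0, 0, 0, 0, 0]

```text
clock: 31.1
tool_pos: [0.5867, 0.2213, 0.3451]
eef_rot: [0.996, 0.093, -0.0, 0.0]
contact_force: [0.2, -0.9, -1.2]
opening: 0.439
finger_force: 13.5
```

```bash
python3 f.py
```

```text
31.25 F tool [-0.14  1.    1.48] M [-0.35  -0.005 -0.007] open 0.4384 ff 13.55 0.2213
```

The load fell by itself from 28 N to 13.5 N, so the back has clicked. Opening now.

Call:
play_rows:
  rows:
    - [46, 0, 0, 0, 0, 0, 0]
    - [50, 0, 0, 0, 0, 0, 0]
    - [55, 0, 0, 0, 0, 0, 0]
    - [60, 0, 0, 0, 0, 0, 0]
    - [65, 0, 0, 0, 0, 0, 0]
    - [65, 0, 0, 0, 0, 0, 0]
    - [65, 0, 0, 0, 0, 0, 0]
  grip_force: 16

```text
clock: 32.17
tool_pos: [0.5867, 0.2216, 0.3453]
eef_rot: [0.996, 0.093, 0.0, 0.0]
contact_force: [0.2, 0.1, -2.6]
opening: 0.648
finger_force: 5.6
```

```bash
python3 f.py
python3 - <<'E'
from h import *
s=status.get_state(); print(s['tool_pos'],Ro.from_quat(s['eef_rot']).as_matrix().round(4).tolist())
E
```

```text
32.325 F tool [-0.28  0.29  2.11] M [ 0.018  0.005 -0.007] open 0.6498 ff 5.6 0.2216
[0.58667052 0.22160112 0.34529803] [[0.9825, 0.1861, 0.0], [0.1861, -0.9825, -0.0001], [0.0, 0.0001, -1.0]]
```

Call:
play_rows:
  rows:
    - [65, 0, 0, -0.01, 0, 0, 0]
    - [65, 0, 0, -0.02, 0, 0, 0]
    - [65, 0, 0, -0.03, 0, 0, 0]
    - [65, 0, 0, -0.03, 0, 0, 0]
    - [65, 0, 0, -0.03, 0, 0, 0]
    - [65, 0, 0, 0, 0, 0, 7]
    - [65, 0, 0, 0, 0, 0, 8]
    - [65, 0, 0, 0, 0, 0, 8]

```text
clock: 33.38
tool_pos: [0.5865, 0.2216, 0.4661]
eef_rot: [0.994, -0.109, 0.0, -0.0]
contact_force: [0.3, -0.8, -1.6]
opening: 0.656
finger_force: 5.8
```

Call:
play_rows:
  rows:
    - [65, 0.0044, 0.0355, 0, 0, 0, 0]
    - [65, 0.0044, 0.0355, 0, 0, 0, 0]
    - [65, 0.0044, 0.0355, 0, 0, 0, 0]
    - [65, 0.0044, 0.0355, 0, 0, 0, 0]
    - [65, 0.0044, 0.0355, 0, 0, 0, 0]
    - [65, 0.0044, 0.0355, 0, 0, 0, 0]
    - [65, 0.0044, 0.0355, 0, 0, 0, 0]
    - [65, 0.0044, 0.0355, 0, 0, 0, 0]

```text
clock: 34.38
tool_pos: [0.5604, -0.0644, 0.4662]
eef_rot: [0.994, -0.107, 0.001, -0.0]
contact_force: [0.7, -0.4, -1.8]
opening: 0.648
finger_force: 5.7
```

Call:
play_rows:
  rows:
    - [65, 0.0044, 0.0355, 0, 0, 0, 0]
    - [65, 0.0044, 0.0355, 0, 0, 0, 0]
    - [65, 0.0044, 0.0355, 0, 0, 0, 0]
    - [65, 0.0044, 0.0355, 0, 0, 0, 0]
    - [65, 0, 0, 0, 0, 0, 0]
    - [65, 0, 0, 0, 0, 0, 0]
    - [65, 0, 0, 0, 0, 0, 0]

```text
clock: 35.25
tool_pos: [0.5481, -0.2042, 0.4656]
eef_rot: [0.994, -0.106, 0.0, -0.0]
contact_force: [0.4, -0.1, -2.1]
opening: 0.652
finger_force: 5.7
```

```bash
python3 f.py
python3 - <<'E'
from h import *
s=status.get_state(); R=Ro.from_quat(s['eef_rot']).as_matrix(); print(s['tool_pos'],R.round(4).tolist())
t=np.array([.5481,-.206,.30]); print('shift',R.T@(t-s['tool_pos']))
a=snap('wrist','w8.png')
for n in('w3','w8'):
  a=cv2.imread(f'pics/{n}.png'); h=cv2.cvtColor(a,cv2.COLOR_BGR2HSV); m=((h[...,0]>12)&(h[...,0]<30)&(h[...,1]>150)&(h[...,2]>110)).astype(np.uint8)
  m[:170]=0;m[215:]=0;m[:,:205]=0;m[:,240:]=0
  y,x=np.nonzero(m); print(n,len(x),x.mean().round(1) if len(x) else '',y.mean().round(1) if len(x) else '')
E
```

```text
35.4 F tool [-0.05  0.05  1.97] M [ 0.045 -0.038  0.01 ] open 0.6505 ff 5.72 -0.2045
[ 0.54785623 -0.20508568  0.46540553] [[0.9774, -0.2113, 0.0001], [-0.2113, -0.9774, 0.0002], [0.0, -0.0002, -1.0]]
shift [0.00042742 0.00087121 0.16540539]
w3 38 222.8 191.1
w8 172 219.9 179.4
```

Run:
```python
from h import *
for n in('w3','w4','w8'):
  a=cv2.imread(f'pics/{n}.png'); h=cv2.cvtColor(a,cv2.COLOR_BGR2HSV)
  s=h[180:200,215:232].reshape(-1,3)
  m=((h[...,0]>17)&(h[...,0]<30)&(h[...,1]>150)&(h[...,2]>110)).astype(np.uint8)
  m[:170]=0;m[215:]=0;m[:,:205]=0;m[:,240:]=0
  y,x=np.nonzero(m); print(n,len(x),x.mean().round(1),y.mean().round(1))
```

```text
w3 38 222.8 191.1
w4 35 222.7 188.9
w8 30 224.5 187.5
```

Call:
play_rows:
  rows:
    - [65, 0, 0.001, 0.02, 0, 0, 0]
    - [65, 0, 0, 0.025, 0, 0, 0]
    - [65, 0, 0, 0.02, 0, 0, 0]
    - [65, 0, 0, 0, 0, 0, 0]

```text
clock: 36.0
tool_pos: [0.5471, -0.2065, 0.3991]
eef_rot: [0.994, -0.107, -0.002, -0.0]
contact_force: [-0.8, 0.5, -1.0]
opening: 0.65
finger_force: 5.6
```

Call:
play_rows:
  rows:
    - [65, 0, 0, 0.015, 0, 0, 0]
    - [65, 0, 0, 0.015, 0, 0, 0]
    - [65, 0, 0, 0.015, 0, 0, 0]
    - [65, 0, 0, 0.015, 0, 0, 0]
    - [65, 0, 0, 0.012, 0, 0, 0]
    - [65, 0, 0, 0.01, 0, 0, 0]
    - [65, 0, 0, 0, 0, 0, 0]

```text
clock: 36.88
tool_pos: [0.5473, -0.2068, 0.3175]
eef_rot: [0.994, -0.107, -0.001, -0.0]
contact_force: [-0.2, -0.7, -1.5]
opening: 0.654
finger_force: 5.6
```

Call:
play_rows:
  rows:
    - [65, 0, 0, 0.004, 0, 0, 0]
    - [65, 0, 0, 0.004, 0, 0, 0]
    - [65, 0, 0, 0, 0, 0, 0]

```text
clock: 37.25
tool_pos: [0.5474, -0.2068, 0.3102]
eef_rot: [0.994, -0.107, -0.0, 0.0]
contact_force: [-0.5, -0.6, -2.6]
opening: 0.649
finger_force: 5.7
```

Call:
play_rows:
  rows:
    - [65, 0, 0, 0.003, 0, 0, 0]
    - [65, 0, 0, 0, 0, 0, 0]

```text
clock: 37.5
tool_pos: [0.5474, -0.2068, 0.3072]
eef_rot: [0.994, -0.107, -0.0, 0.0]
contact_force: [0.3, 0.1, -1.8]
opening: 0.651
finger_force: 5.7
```

Call:
play_rows:
  rows:
    - [65, 0, 0, 0.003, 0, 0, 0]
    - [65, 0, 0, 0.003, 0, 0, 0]
    - [65, 0, 0, 0, 0, 0, 0]

```text
clock: 37.88
tool_pos: [0.5474, -0.2068, 0.301]
eef_rot: [0.994, -0.107, -0.0, -0.0]
contact_force: [-0.6, 0.3, -1.8]
opening: 0.651
finger_force: 5.7
```

Call:
play_rows:
  rows:
    - [65, 0, 0, 0.003, 0, 0, 0]
    - [65, 0, 0, 0, 0, 0, 0]

```text
clock: 38.12
tool_pos: [0.5474, -0.2068, 0.2981]
eef_rot: [0.994, -0.107, -0.0, -0.0]
contact_force: [-0.5, -0.3, -1.8]
opening: 0.651
finger_force: 5.7
```

Call:
play_rows:
  rows:
    - [65, 0, 0, 0.002, 0, 0, 0]
    - [65, 0, 0, 0, 0, 0, 0]

```text
clock: 38.38
tool_pos: [0.5474, -0.2068, 0.2962]
eef_rot: [0.994, -0.107, -0.0, 0.0]
contact_force: [0.7, 0.5, -2.5]
opening: 0.651
finger_force: 5.7
```

Call:
play_rows:
  rows:
    - [65, 0, 0, 0.0015, 0, 0, 0]
    - [65, 0, 0, 0.0015, 0, 0, 0]
    - [65, 0, 0, 0, 0, 0, 0]

```text
clock: 38.75
tool_pos: [0.5478, -0.2069, 0.2937]
eef_rot: [0.994, -0.107, 0.001, 0.0]
contact_force: [-0.3, 0.2, 1.2]
opening: 0.652
finger_force: 6.2
```

Call:
play_rows:
  rows:
    - [65, 0, 0, 0.0012, 0, 0, 0]
    - [65, 0, 0, 0, 0, 0, 0]

```text
clock: 39.0
tool_pos: [0.5483, -0.2069, 0.2933]
eef_rot: [0.994, -0.107, 0.002, 0.0]
contact_force: [-0.6, 0.6, 6.7]
opening: 0.65
finger_force: 6.9
```

Floor contact: the weight is off and the push is light. I back off 0.7 mm, then open slowly and lift clear.

Call:
play_rows:
  rows:
    - [65, 0, 0, -0.0007, 0, 0, 0]
    - [66.5, 0, 0, 0, 0, 0, 0]
    - [68, 0, 0, 0, 0, 0, 0]
    - [69.5, 0, 0, 0, 0, 0, 0]
    - [72, 0, 0, 0, 0, 0, 0]
    - [80, 0, 0, 0, 0, 0, 0]
    - [100, 0, 0, 0, 0, 0, 0]
    - [100, 0, 0, 0, 0, 0, 0]

```text
clock: 40.0
tool_pos: [0.5475, -0.207, 0.2928]
eef_rot: [0.994, -0.107, 0.0, 0.0]
contact_force: [-0.5, -0.3, 0.4]
opening: 0.989
finger_force: 0.0
```

Call:
play_rows:
  rows:
    - [100, 0, 0, -0.01, 0, 0, 0]
    - [100, 0, 0, -0.02, 0, 0, 0]
    - [100, 0, 0, -0.03, 0, 0, 0]
    - [100, 0, 0, -0.03, 0, 0, 0]
    - [100, 0, 0, -0.04, 0, 0, 0]
    - [100, 0, 0, -0.03, 0, 0, 0]
    - [100, 0, 0, 0, 0, 0, 0]
    - [100, 0, 0, 0, 0, 0, 0]

```text
clock: 41.0
tool_pos: [0.547, -0.2068, 0.4524]
eef_rot: [0.994, -0.107, -0.001, -0.0]
contact_force: [-0.1, -0.1, -0.6]
opening: 0.995
finger_force: 0.0
```

```bash
python3 look.py w9.png pliers block
python3 - <<'E'
from h import *
s=status.get_state()
a=cv2.imread('pics/w9.png'); m=(a.max(2)<45).astype(np.uint8); m[:,:200]=0;m[:,330:]=0;m[215:]=0;m[:130]=0
n,l,st,c=cv2.connectedComponentsWithStats(m)
for i in range(1,n):
  if st[i,4]>25: print(st[i],c[i].round(1))
a=snap('scene','s9.png')
for n in('pliers','watch'):
  for d in finder.spot_in('scene',n)[:3]: print(n,d['score'],toworld('scene',d['at']).round(3))
b=cv2.cvtColor(cv2.imread('pics/s0.png'),cv2.COLOR_BGR2RGB)
for nm,(y0,y1,x0,x1) in dict(vise=(240,315,295,365),blk=(95,190,175,240)).items():
  d=np.abs(a[y0:y1,x0:x1].astype(int)-b[y0:y1,x0:x1]).max(2); print(nm,(d>40).sum(),d.mean().round(1))
E
```

```text
41.0 [ 0.547  -0.2068  0.4524] 0.0005152834734144518 [[0.977, -0.213, -0.001], [-0.213, -0.977, 0.0], [-0.001, 0.0, -1.0]]
pliers 0.85 [ 0.4153 -0.149   0.075 ] [235. 266.]
pliers 0.75 [ 0.4312 -0.2513  0.0889] [307. 246.]
pliers 0.55 [ 0.5512 -0.2076  0.1144] [255. 170.]
block 0.76 [ 0.5556 -0.2097  0.058 ] [256. 157.]
[299 154   8   6  26] [302.8 156.7]
[221 165  20  27 307] [230.3 178.3]
[270 164  20  27 305] [280.1 177.6]
pliers 0.68 [ 0.428 -0.239  0.122]
pliers 0.57 [ 0.409 -0.138  0.08 ]
watch 0.47 [0.597 0.228 0.092]
vise 0 3.6
blk 120 7.8
```

```bash
python3 -c "
from plant import r
print(r.finish_job())"
```

```text
the job is handed in; nothing more can be done
None
```

I handed the job in at about 41 s. The back appears to have clicked home: the handle load fell by itself from 28 N to 13.5 N, and I stopped squeezing there. That is above the 20–24 N you quoted, an earlier try reached 29 N with no click, and I did not check the back or crystal by eye afterwards. The pliers stand jaws down in their pocket again and the vise view looks unchanged.

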